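# Seat a valve in the stem-length gauge and hold it for the reading

## Task

Set up the valve stem-length gauge and hold a valve in it for its reading. Swing the gauge's C-shaped seat yoke round over the guide column until its tongue rests fully home in the keeper; then take the valve hanging in the left-hand hole of the wooden board (the end nearer the gauge), lower it stem first through the yoke into the guide, do not drop it, and press its head straight down against the sprung plunger until the head sits firmly on the yoke. Finish while still pressing it there, upright and steady, with no more than a good firm push, and leave the second valve, the piston and the coil spring undisturbed.

Things in the scene. Friction and masses are not known exactly. Their poses are not given: they have to be found in the camera images.
- seat_yoke (a joint): Swing angle of the seat yoke about its upright pivot post (rad): 0 = home, over the guide, tongue against the back of the keeper (hard stop); it starts 0.9 to 1.6, swung out to the robot's side. It grows clockwise seen from above, so it closes anticlockwise. Stays where left; light friction, about 1 N at the pin.
- yoke_pin (a point): Point on the upright handle pin at the free end of the yoke, 118 mm from the pivot. Pin 10 mm thick with a 15 mm black ball knob; pin and knob stand up from 14 mm below this point to 20 mm above it; this point is 141 mm above the table. Nothing but air beside the pin; push it sideways along its arc.
- yoke_pivot (a point): Point on the yoke's upright pivot axis, at the same height as yoke_pin (141 mm). The screw head here is 9 mm below it. Home: the direction pivot to pin runs through the guide axis to the keeper, that is along the gauge's -y axis.
- guide_mouth (a point): Centre of the guide's bore at the top of the 40 mm square steel column, 114 mm above the table; axes are the gauge's (z up, pivot at +50 mm y, keeper at -46 mm y; yoke swings in from -x). Bore 14 mm, 100 mm deep, mouth chamfered. Top of the yoke plate lies 13 mm above this point, its slot is 30 mm wide; with the valve seated the head's flat top is 17.6 mm above, its rim just 2 mm over the yoke (no room there for fingertips).
- plunger (a joint): Travel (m) of the sprung plunger down inside the guide: 0 = up, its flat top 81.5 mm below guide_mouth; about 0.010 when the valve sits on the yoke. Takes 3 N to start and 7 N at 10 mm (400 N/m), so a released valve (0.07 kg) is not seated but stands with its head about 10 mm above the yoke's seat. It also drives the dial needle.
- valve_mid (a point): Middle of the engine valve to be gauged, half-way along its length, z up along the stem. It hangs head-up in the board's left hole. Overall 110 mm: head a 40 mm disc with flat top 55 mm above this point, thin rim 3 mm high, cone beneath; stem 12 mm tapering to 7 mm at its tip, 55 mm below this point. In the board the head's top is 11 mm above the board. Grip across the rim, let go once it stands on the plunger, and press the flat top.
- valve_b_mid (a point): Middle of the second, equal valve, hanging in the board's right-hand hole; it stays there.
- valve_board: Wooden board on two legs, 70 x 200 mm and 118 mm high, fixed to the table; origin at table level under its middle; three 18 mm holes on its y axis at +70 mm (left, the valve to take), 0 (empty) and -70 mm (second valve).
- piston: Bare piston standing on its crown, 61 mm across, 53 mm high; origin on the table. Leave it.
- spring: Valve spring standing upright, 32 mm across, 45 mm high; origin on the table. Leave it.

How it is judged (in metres and radians):
On the way, in this order (a step that is already met when the one before it is completed fails the run):
1. the seat yoke is swung home in its keeper while the guide is still empty (value of joint seat_yoke below 0.06 rad and value of joint plunger below 0.002 m and horizontal distance between valve_mid and guide_mouth above 0.05 m), for 0.2 s.
2. the valve stands upright with its stem well down in the guide (value of joint seat_yoke below 0.06 rad and horizontal distance between valve_mid and guide_mouth below 0.006 m and z of valve_mid in the frame of guide_mouth below 0 m), for 0.1 s.
At the end, for the whole second after the job is handed in: The robot is still pressing the valve: yoke home (within 0.06 rad), valve head in contact with the yoke (at least 1.5 N) and with the robot's fingers (at least 3 N), plunger pushed in 8.8 to 14.5 mm, valve upright within 0.09 rad and within 5 mm of the guide's axis, at rest (value of joint seat_yoke below 0.06 rad and value of joint plunger between 0.0088 and 0.0145 m and contact force between valve and seat_yoke above 1.5 N and contact force between the fingers and valve above 3 N and horizontal distance between valve_mid and guide_mouth below 0.005 m and angle between valve_mid's own z axis and vertical below 0.09 rad and linear speed of valve below 0.02 m/s); the arm keeps its last pose, push and grip.
It fails at once if the valve is pressed on the yoke with more than 60 N (contact force between valve and seat_yoke above 60 N).
It fails at once if the valve is dropped (contact force between the fingers and valve below 0.05 N and linear speed of valve above 0.6 m/s).
It fails at once if the second valve is disturbed (20 mm) (distance of valve_b_mid from where it was at the start of the episode above 0.02 m).
It fails at once if the piston is disturbed (20 mm) (distance of piston from where it was at the start of the episode above 0.02 m).
It fails at once if the spring is disturbed (20 mm) (distance of spring from where it was at the start of the episode above 0.02 m).
It also fails if it takes over 69 s, if anything falls off the work surface, if the arm or the gripper's body presses on something with over 40 N, if the wrist force passes 120 N, or if a joint passes its speed limit or range.

## Robot

A 6-joint arm with a two-finger parallel gripper is mounted at the origin on a cart in front of the work surface, level with it; the furniture and walls round the work are solid. World frame = base frame: x ahead of the robot, y to its left, z up, the work surface at z = 0. Lengths are in mm, angles in rad, forces in N, time in s.
With the tool pointing down it reaches from about 250 to 725 mm from the base axis. Payload 9.7 kg.
Tool frame: the origin (TCP) lies on the mounting face of the last link; the fingertips stand 173 mm ahead of it and the grasp point (between the pads) lies 155 mm ahead of it; z points along the fingers, y is the direction in which the jaws open and shut (so a half turn about z gives the same grasp; the last joint's range is limited). The gripper opens to 85 mm and grips with 20 to 120 N. Pads are 22 mm wide; open, the fingers measure 114 mm over their backs; the gripper's body (76 mm by 85 mm) begins 54 mm behind the grasp point. The pads swing forward as they close: fully open they stand 13 mm farther back than shut.
Start: joints at [1.12, 0.087, 0.176, 1.66, 0, 1.571], TCP at [239.624, 495.053, 404.684] pointing down, gripper open.
Joint ranges: [-3.13, 3.13], [-0.85, 1.81], [-1.15, 1.24], [-2.2, 2.28], [-1.44, 1.52], [-3.14, 3.14]. Speed limits (rad/s): [2.22, 2.22, 2.57, 3.14, 3.14, 3.14].

## Interface

Orientations are given as [roll, pitch, yaw] about the fixed x, y, z axes, in that order (R = Rz(yaw) Ry(pitch) Rx(roll)).
In Python, from plant import bot gives the robot as it stands. The module is installed in compiled form; this text tells all that it offers.
- The arm moves only by the tool carry_out, never from a script. Its argument "deltas" is a list of rows, each a list of 7 numbers: the closure, from 0 (fully open) to 1 (shut), then the shift along the tool's x, y, z in m, then the turn, a rotation vector about the tool's x, y, z in degrees. A call has 1 to 20 rows; each row is the pose to reach, as a shift and turn from the pose measured when the call began, along the tool's axes at that moment; what a row does not reach only later rows make up. A row lasts 1/10 s, in which the tool goes at most 50 mm and 8.59 degrees, less where a joint would pass 70% of its speed; a pose out of reach is approached as far as the arm can. A call with a gripper value outside its range is refused whole. The fingers move at their own pace and stop on an object; "grip_force" is the grip in N (left out, the last holds). Time passes only in rows, so rows that repeat a pose let the fingers close. It gives the time, the measured TCP pose, the force and the opening at its end, in the units of the state.
- bot.get_obs(): the state, without advancing time (a new reading comes with each control period).
- bot.get_image(name): name is "scene" or "top" or "wrist"; returns the picture (480x640x3 uint8, red, green, blue); there is no depth.
- bot.calibration(name): a dict with "fx", "fy", "cx", "cy" (pixels), "view" (4x4, takes a point from world to camera coordinates); the wrist camera has in their place "tool_from_camera" (4x4, takes a point from camera to tool coordinates, whose origin is the TCP and whose axes are the flange's). Camera axes: x right, y down, z forward; pixel columns grow to the right and rows downward; lengths in mm; the calibration is good to about 2 mm. A picture is of the moment at which its call begins: read the wrist's pose just before it. calibration takes no time and is no camera call.
- bot.hand_in(): hands the job in, once; it reports no verdict.
Trained networks look in the newest picture that a camera, given by its name, has taken for a name from the list of things; names that differ only in an ending like _2 or _b are one class to them, and where a whole thing is asked for, a point or a joint stands for the part that bears it (a point fixed in the world has none). Each returns a list of dicts, best first, with "conf" (0 to 1); they miss things now and then, are a little off and sometimes report something else, mostly with a low value. They report only what shows in the picture. A call takes as long as a camera call.
- bot.cut_out(camera, target): "mask" (480x640 bool, what is visible of it) and "location" ([column, row] in pixels, amid what is visible of it).
The state is a dict: "time": time; "qpos": joint angles; "joint_vel": joint speeds; "joint_torque": joint torques, N m; "ee_pos": TCP position; "orientation": TCP orientation; "ft_force": force on the tool from outside, world axes, zero at the start; "wrist_torque": the same for the moment, N m; "width": finger opening in mm.
Only numpy, scipy, OpenCV 4.12 (cv2) and the standard library are available. Lean on these libraries where they do the work, as an engineer would, in place of code of your own. Each camera call takes 0.05 s, during which the arm holds its last target. There are 200 camera calls.

## Working session

There is one attempt and no reset: what is moved stays moved. The work goes in short steps, Python scripts to look and compute and a tool call to move; the robot and the scene stay as the last step left them, time stands still between calls to the robot, and variables do not carry over. Pictures are saved under pics/ and viewed, about 8 in all and at most 12, crops included, and the job is handed in when it is done.

Besides the shell and the picture viewer there is one more tool, called after "Request:" as name([rows], argument=value, ...), one row to a line, values as JSON. carry_out: Moves the arm, as the interface text tells. Its arguments: {"type":"object","properties":{"deltas":{"type":"array","items":{"type":"array","items":{"type":"number"}}},"grip_force":{"type":"number"}},"required":["deltas"]}

```bash
mkdir -p pics; cat > h.py <<'E'
import numpy as np, cv2
from plant import bot
from scipy.spatial.transform import Rotation as R
def pose():
    o=bot.get_obs(); T=np.eye(4); T[:3,:3]=R.from_euler('xyz',o['orientation']).as_matrix(); T[:3,3]=o['ee_pos']; return T
def cam(name,T=None):
    c=bot.calibration(name)
    if name=='wrist': V=np.linalg.inv((pose() if T is None else T)@np.array(c['tool_from_camera']))
    else: V=np.array(c['view'])
    return c,V
def onz(name,uv,z,T=None):
    c,V=cam(name,T); W=np.linalg.inv(V)
    d=W[:3,:3]@np.array([(uv[0]-c['cx'])/c['fx'],(uv[1]-c['cy'])/c['fy'],1]); o=W[:3,3]
    return o+d*(z-o[2])/d[2]
def proj(name,p,T=None):
    c,V=cam(name,T); q=V[:3,:3]@np.array(p)+V[:3,3]
    return np.array([c['fx']*q[0]/q[2]+c['cx'],c['fy']*q[1]/q[2]+c['cy']])
def snap(name,f):
    im=bot.get_image(name); cv2.imwrite('pics/'+f,im[:,:,::-1]); return im
def totool(v,T=None): # world shift mm -> tool m
    return (T if T is not None else pose())[:3,:3].T@np.array(v)/1000
E
python3 - <<'E'
from h import *
np.set_printoptions(precision=3,suppress=True)
print(bot.get_obs())
for n in('scene','top','wrist'):
    c=bot.calibration(n); print(n,c['fx'],c['cx'],c['cy']); print(np.array(c.get('view',c.get('tool_from_camera'))))
ims=[snap(n,n+'0.png') for n in('top','scene')]
for n in('top','scene'):
  for t in('yoke_pin','yoke_pivot','guide_mouth','valve_mid','valve_board','seat_yoke','piston','spring'):
    try: print(n,t,[(np.round(r['conf'],2),np.round(r['location']).tolist(),int(r['mask'].sum())) for r in bot.cut_out(n,t)[:3]])
    except Exception as e: print(n,t,e)
E
```

```text
{'time': 0.0, 'qpos': array([1.12 , 0.087, 0.175, 1.66 , 0.   , 1.571]), 'joint_vel': array([-0.001,  0.002,  0.001,  0.   , -0.   , -0.001]), 'joint_torque': array([ -0.001, -52.039,  46.48 ,   0.017,   0.   ,   0.   ]), 'ee_pos': array([239.618, 495.058, 404.01 ]), 'orientation': array([-3.14 , -0.   ,  2.691]), 'ft_force': array([-0.04 ,  0.388, -0.133]), 'wrist_torque': array([-0.028, -0.024, -0.019]), 'width': 85.4524337946664}
scene 443.024948168048 323.54754841054194 234.50912862882151
[[ -0.889  -0.459  -0.008 430.859]
 [ -0.359   0.707  -0.61  342.533]
 [  0.285  -0.539  -0.793 735.431]
 [  0.      0.      0.      1.   ]]
top 506.3577175577851 319.6851792945251 242.06765454858174
[[   0.004   -1.       0.011 -149.387]
 [  -0.996   -0.005   -0.092  539.804]
 [   0.092   -0.011   -0.996  904.667]
 [   0.       0.       0.       1.   ]]
wrist 398.26899164735426 317.3355342071345 235.86364874952548
[[-0.001 -0.945 -0.328 86.103]
 [ 1.    -0.001 -0.     0.99 ]
 [ 0.    -0.328  0.945 32.051]
 [ 0.     0.     0.     1.   ]]
top yoke_pin [(np.float64(0.78), [216.0, 244.0], 929)]
top
[... 203 characters left out ...]
], 462), (np.float64(0.65), [216.0, 240.0], 1078)]
top valve_board []
top seat_yoke [(np.float64(0.64), [214.0, 242.0], 1144), (np.float64(0.22), [261.0, 314.0], 176)]
top piston [(np.float64(0.93), [331.0, 175.0], 1049)]
top spring [(np.float64(0.68), [271.0, 309.0], 229)]
scene yoke_pin [(np.float64(0.91), [296.0, 281.0], 1034)]
scene yoke_pivot [(np.float64(0.68), [297.0, 281.0], 1080)]
scene guide_mouth [(np.float64(0.68), [273.0, 291.0], 4341)]
scene valve_mid [(np.float64(0.5), [375.0, 191.0], 219)]
scene valve_board []
scene seat_yoke [(np.float64(0.97), [297.0, 285.0], 937), (np.float64(0.34), [368.0, 309.0], 344)]
scene piston []
scene spring [(np.float64(0.9), [368.0, 309.0], 291)]
```

View pics/top0.png

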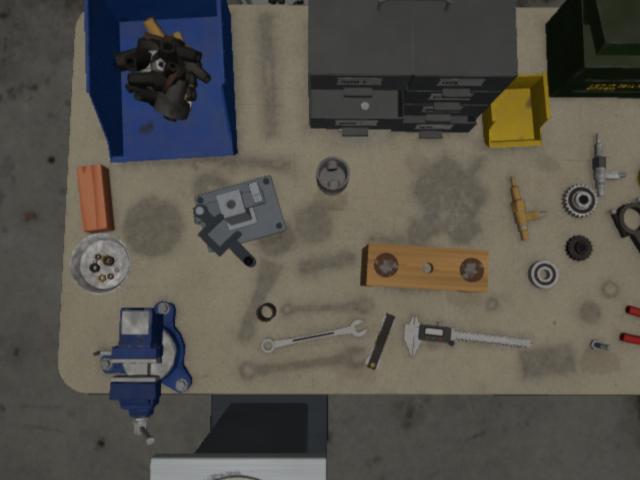

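View pics/scene0.png

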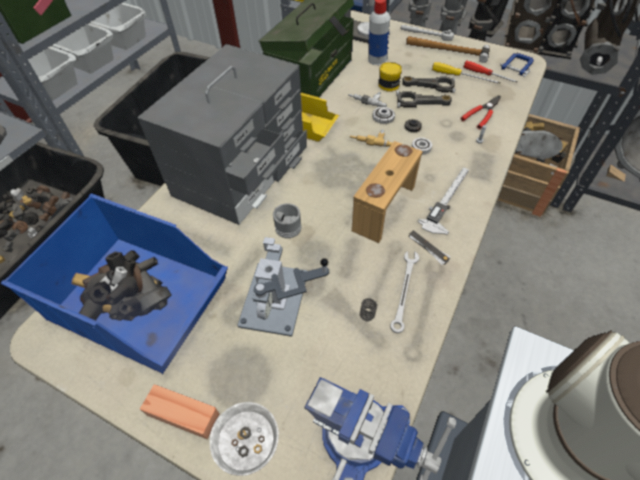

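Top view: gauge with pivot about (200,211), bore (231,204), keeper about (258,190), pin knob (250,262). Board has its left valve at (386,265) and right valve at (472,269). Piston is at (333,175) and spring at (266,312). I'll zoom in on the gauge.

```bash
python3 - <<'E'
import cv2,numpy as np
a=cv2.imread('pics/top0.png')[165:285,185:305]; b=cv2.imread('pics/top0.png')[205:325,360:500]
b=b[:120,:120]
a=cv2.resize(a,None,fx=3.3,fy=3.3,interpolation=cv2.INTER_CUBIC); b=cv2.resize(b,None,fx=3.3,fy=3.3,interpolation=cv2.INTER_CUBIC)
cv2.imwrite('pics/crop1.png',np.hstack([a,b]))
from h import *
np.set_printoptions(precision=1,suppress=True)
for n,uv,z in(('pin knob',(250,262),158),('bore',(231,204),114),('pivot',(200,211),132),('valve',(386,265),129),('valveb',(472,269),129),('pist',(333,175),53),('spring',(266,312),45)): print(n,onz('top',uv,z))
print(onz('scene',(324,264),158))
E
```

```text
pin knob [496.3 -36.3 158. ]
bore [595.4   2.6 114. ]
pivot [580.6  49.8 132. ]
valve [ 494.  -253.8  129. ]
valveb [ 488.2 -394.2  129. ]
pist [ 659.7 -170.1   53. ]
spring [413.6 -51.9  45. ]
[495.3 -24.7 158. ]
```

View pics/crop1.png

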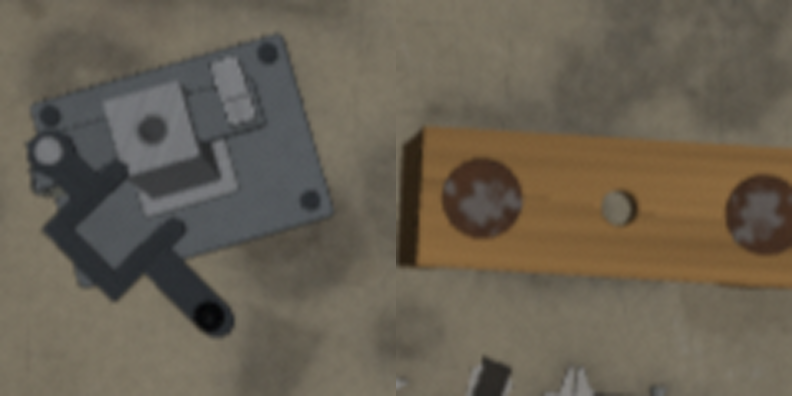

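Request:
carry_out([
  [1,-0.424,-0.353,0,0,0,18],
  [1,-0.424,-0.353,0,0,0,18],
  [1,-0.424,-0.353,0,0,0,18],
  [1,-0.424,-0.353,0,0,0,18],
  [1,-0.424,-0.353,0,0,0,18],
  [1,-0.424,-0.353,0,0,0,18],
  [1,-0.424,-0.353,0,0,0,18],
  [1,-0.424,-0.353,0,0,0,18],
  [1,-0.424,-0.353,0,0,0,18],
  [1,-0.424,-0.353,0,0,0,18],
  [1,-0.424,-0.353,0,0,0,18],
  [1,-0.424,-0.353,0,0,0,18],
  [1,-0.424,-0.353,0,0,0,18],
  [1,-0.424,-0.353,0,0,0,18],
])

```text
time: 2.3
ee_pos: [467.2, -6.8, 404.7]
orientation: [3.141, -0.0, 2.377]
ft_force: [-0.0, 0.6, 0.2]
width: -0.1
```

```bash
cat >> h.py <<'E'
def delta(xyz,yaw=None): # world TCP target mm, yaw rad (tool down) -> tool shift m, rotvec deg
    T=pose(); s=T[:3,:3].T@(np.array(xyz)-T[:3,3])/1000
    if yaw is None: yaw=bot.get_obs()['orientation'][2]
    r=(R.from_matrix(T[:3,:3]).inv()*R.from_euler('xyz',[np.pi,0,yaw])).as_rotvec(degrees=True)
    return np.round(s,4).tolist(),np.round(r,2).tolist()
E
python3 - <<'E'
from h import *
np.set_printoptions(precision=3,suppress=True)
o=bot.get_obs();print(o['time'],o['qpos'],o['ee_pos'],o['orientation'],o['width'])
im=snap('wrist','w1.png')
for t,z in(('yoke_pin',141),('guide_mouth',114)):
  print(t,[(round(r['conf'],2),r['location']) for r in bot.cut_out('wrist',t)])
for n,p in(('knob',(496,-36,158)),('bore',(595.4,2.6,114)),('pivot',(580.6,49.8,132)),('tip',(0,0,0))):
  if n=='tip': T=pose(); p=T[:3,3]+T[:3,2]*173
  print(n,proj('wrist',p))
E
```

```text
2.3 [-0.015 -0.11  -0.019  1.662  0.     0.75 ] [467.192  -6.782 404.746] [ 3.141 -0.     2.377] -0.1363701033241285
yoke_pin [(0.88, [399.6, 283.4]), (0.52, [316.2, 433.5])]
guide_mouth [(0.66, [398.5, 286.8]), (0.59, [423.4, 282.7])]
knob [313.943 317.614]
bore [442.28  339.572]
pivot [491.913 299.907]
tip [316.273 323.102]
```

View pics/w1.png

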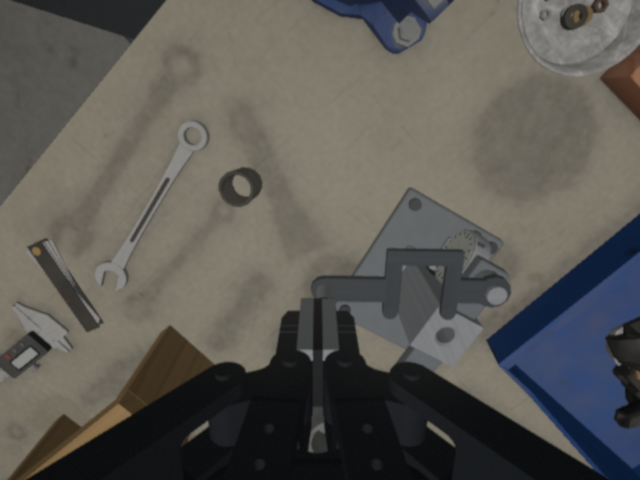

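```bash
python3 - <<'E'
from h import *
np.set_printoptions(precision=1,suppress=True)
for n,uv,z in(('knob',(320,285),155),('pinend',(322,289),127),('bore',(447,335),114),('pivot',(496,294),132)): print(n,onz('wrist',uv,z))
for n,uv,z in(('knob',(248.6,261),155),('yoke end',(251,263),127)): print(n,onz('top',uv,z))
a=cv2.imread('pics/w1.png')[230:380,290:530]
cv2.imwrite('pics/crop2.png',cv2.resize(a,None,fx=3.3,fy=3.3,interpolation=cv2.INTER_CUBIC))
E
```

```text
knob [483.6 -19.  155. ]
pinend [496.8 -29.5 127. ]
bore [594.7   7.6 114. ]
pivot [578.8  54.4 132. ]
knob [498.1 -33.7 155. ]
yoke end [496.3 -34.1 127. ]
```

View pics/crop2.png

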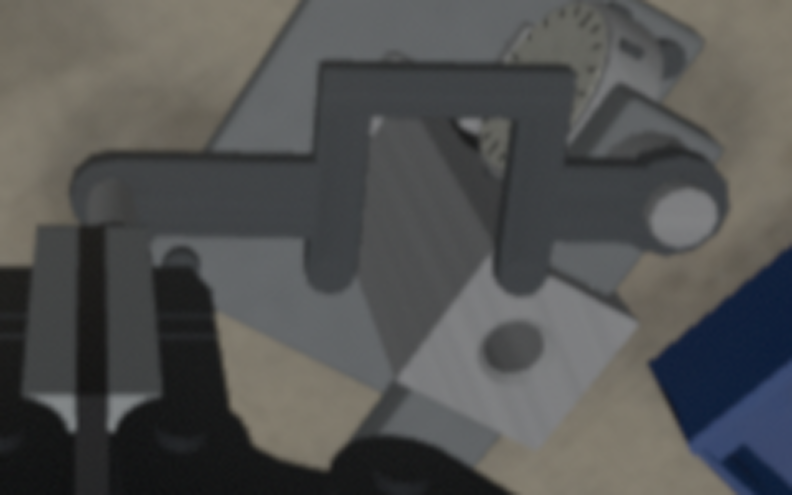

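The knob is hidden behind the fingertips. The pin base is at about (322,291) and the bore at (445,335). The pivot–pin (118 mm) and pivot–bore (49 mm) distances match the spec. Next I'll work out the descent and the arc.

```bash
cat > arc.py <<'E'
from h import *
P=np.array([579.7,52.5])
def fpose(phi,off,r=120,z=306):
    a=np.radians(phi); t=np.array([-np.sin(a),np.cos(a)])
    p=P+r*np.array([np.cos(a),np.sin(a)])-off*t
    return [*p,z],a+1.5*np.pi
def row(phi,off,c=1,**k):
    s,r=delta(*fpose(phi,off,**k)); return [c]+[round(x,3) for x in s]+[round(x,1) for x in r]
E
python3 - <<'E'
from arc import *
print([row(-134.1,32,z=400),row(-134.1,32)])
E
```

```text
[[1, -0.008, 0.0, 0.005, 0.0, 0.0, 0.4], [1, -0.008, 0.0, 0.099, 0.0, 0.0, 0.4]]
```

Request:
carry_out([
  [1,-0.006,0,0.04,0,0,0.4],
  [1,-0.006,0,0.08,0,0,0.4],
  [1,-0.006,0,0.099,0,0,0.4],
  [1,-0.006,0,0.099,0,0,0.4],
])

```text
time: 2.85
ee_pos: [470.5, -9.3, 303.3]
orientation: [-3.139, -0.003, 2.374]
ft_force: [0.1, 0.7, -0.1]
width: 0.1
```

```bash
python3 - <<'E'
from arc import *
print(bot.get_obs()['ee_pos'])
for i in range(1,18):
    phi=-134.1+ (59.1*i/16 if i<17 else 59.1); off=32-12*min(i,6)/6
    print(row(phi,off),end=', ')
E
```

```text
[470.53407258  -9.32410209 303.33156291]
[1, -0.013, -0.001, -0.003, -0.1, -0.2, -3.6], [1, -0.023, -0.002, -0.003, -0.1, -0.2, -7.3], [1, -0.033, -0.003, -0.003, -0.1, -0.2, -11.0], [1, -0.043, -0.002, -0.003, -0.1, -0.2, -14.7], [1, -0.052, -0.001, -0.003, -0.1, -0.2, -18.4], [1, -0.062, 0.002, -0.003, -0.1, -0.2, -22.1], [1, -0.07, 0.004, -0.003, -0.1, -0.2, -25.8], [1, -0.077, 0.006, -0.003, -0.1, -0.2, -29.4], [1, -0.084, 0.009, -0.003, -0.1, -0.2, -33.1], [1, -0.091, 0.012, -0.003, -0.1, -0.2, -36.8], [1, -0.098, 0.016, -0.003, -0.1, -0.2, -40.5], [1, -0.105, 0.02, -0.003, -0.1, -0.2, -44.2], [1, -0.111, 0.025, -0.003, -0.1, -0.2, -47.9], [1, -0.117, 0.03, -0.003, -0.1, -0.2, -51.6], [1, -0.123, 0.036, -0.003, -0.1, -0.2, -55.3], [1, -0.128, 0.041, -0.003, -0.1, -0.2, -59.0], [1, -0.128, 0.041, -0.003, -0.1, -0.2, -59.0],
```

Request:
carry_out([
  [1,-0.013,-0.001,-0.003,0,0,-3.6],
  [1,-0.023,-0.002,-0.003,0,0,-7.3],
  [1,-0.033,-0.003,-0.003,0,0,-11.0],
  [1,-0.043,-0.002,-0.003,0,0,-14.7],
  [1,-0.052,-0.001,-0.003,0,0,-18.4],
  [1,-0.062,0.002,-0.003,0,0,-22.1],
  [1,-0.07,0.004,-0.003,0,0,-25.8],
  [1,-0.077,0.006,-0.003,0,0,-29.4],
  [1,-0.084,0.009,-0.003,0,0,-33.1],
  [1,-0.091,0.012,-0.003,0,0,-36.8],
  [1,-0.098,0.016,-0.003,0,0,-40.5],
  [1,-0.105,0.02,-0.003,0,0,-44.2],
  [1,-0.111,0.025,-0.003,0,0,-47.9],
  [1,-0.117,0.03,-0.003,0,0,-51.6],
  [1,-0.123,0.036,-0.003,0,0,-55.3],
  [1,-0.128,0.041,-0.003,0,0,-59.0],
  [1,-0.128,0.041,-0.003,0,0,-59.0],
])

```text
time: 4.55
ee_pos: [591.9, -68.0, 307.4]
orientation: [3.141, -0.002, -2.878]
ft_force: [-0.1, -0.4, -0.5]
width: -0.1
```

```bash
python3 - <<'E'
from arc import *
print(bot.get_obs()['ee_pos'],fpose(-75,20),row(-72,18.5),row(-72,14))
snap('wrist','w2.png')
E
```

```text
[591.85608436 -68.01196624 307.38688754] ([np.float64(591.4397688865212), np.float64(-68.58748005673861), 306], np.float64(3.4033920413889422)) [1, -0.007, -0.001, 0.001, 0.0, -0.1, -2.9] [1, -0.012, -0.001, 0.001, 0.0, -0.1, -2.9]
```

View pics/w2.png

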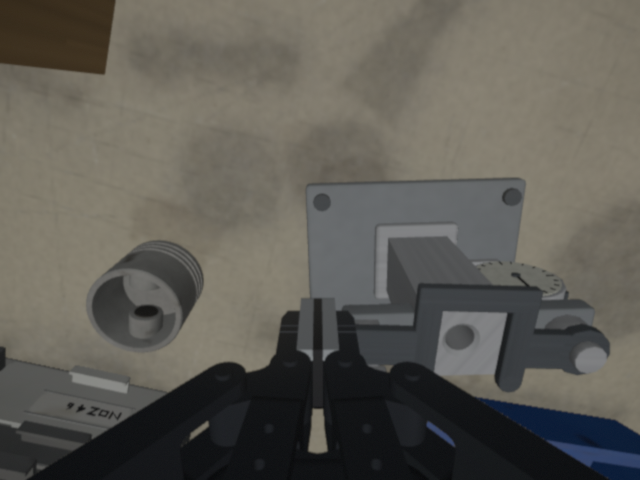

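Yoke is nearly home: it spans the column, with the bore at (460,336) and pivot at (590,358). I'll push the last bit gently and watch the force.

Request:
carry_out([
  [1,-0.002,0,0,0,0,-1],
  [1,-0.004,-0.001,0,0,0,-2],
  [1,-0.006,-0.001,0,0,0,-2.9],
  [1,-0.007,-0.001,0,0,0,-2.9],
  [1,-0.007,-0.001,0,0,0,-2.9],
])

```text
time: 5.1
ee_pos: [598.6, -67.2, 307.2]
orientation: [3.141, -0.002, -2.83]
ft_force: [-1.0, -0.1, 0.0]
width: -0.0
```

Request:
carry_out([
  [1,-0.001,0,0,0,0,0],
  [1,-0.002,0,0,0,0,0],
  [1,-0.002,0,0,0,0,0],
])

```text
time: 5.4
ee_pos: [600.1, -66.8, 307.0]
orientation: [3.141, -0.004, -2.83]
ft_force: [-5.2, -1.8, 1.8]
width: 0.3
```

Request:
carry_out([
  [1,-0.001,0,0,0,0,0],
  [1,-0.0015,0,0,0,0,0],
  [1,-0.0015,0,0,0,0,0],
])

```text
time: 5.7
ee_pos: [600.7, -66.6, 307.0]
orientation: [3.141, -0.007, -2.831]
ft_force: [-8.6, -3.1, 3.5]
width: 0.1
```

```bash
python3 - <<'E'
from arc import *
o=bot.get_obs(); print(o['ee_pos'],o['ft_force'],o['qpos'])
snap('wrist','w3.png'); snap('top','top1.png')
a=cv2.imread('pics/w3.png')[270:420,310:640]; cv2.imwrite('pics/crop3.png',cv2.resize(a,None,fx=2.4,fy=2.4,interpolation=cv2.INTER_CUBIC))
E
```

```text
[600.66221229 -66.64479658 306.99330387] [-8.63213629 -3.05270132  3.4555314 ] [-0.11014804  0.20629558  0.120854    1.49196465 -0.0019073  -0.42090822]
```

View pics/crop3.png

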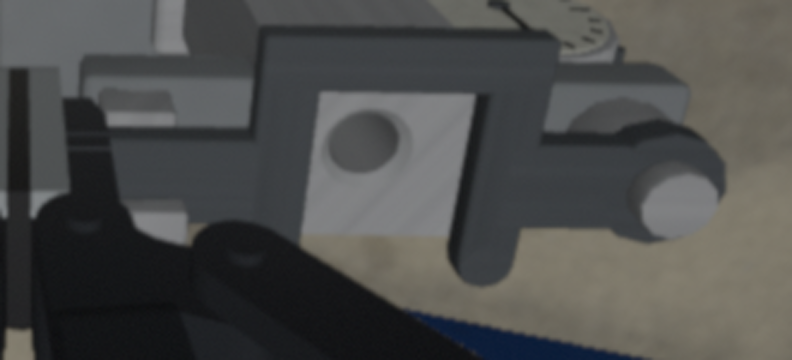

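```bash
python3 - <<'E'
from arc import *
np.set_printoptions(precision=1,suppress=True)
b=onz('wrist',(461.3,329.5),114); p=onz('wrist',(593.3,353.5),132); print(b,p,np.linalg.norm((b-p)[:2]),np.degrees(np.arctan2(*(b-p)[1::-1])))
# slot inner left/right edges at z=127: 
for uv in((310+319/2.4,270+93/2.4),(310+475/2.4,270+95/2.4),(310+300/2.4,270+237/2.4)): print(onz('wrist',uv,127))
a=cv2.imread('pics/top1.png')[165:285,185:305]; cv2.imwrite('pics/crop4.png',cv2.resize(a,None,fx=4,fy=4,interpolation=cv2.INTER_CUBIC))
E
```

```text
[594.5   3.7 114. ] [579.8  51.2 132. ] 49.78098057276638 -72.77212018714968
[581.6 -15.5 127. ]
[573.7  10.7 127. ]
[610.4  -6.8 127. ]
```

Yoke is home: slot direction −73.2° against −72.8° for pivot–bore, with a hard stop felt at about 9 N. Now I'll retract and go above the valve.

```bash
python3 - <<'E'
from arc import *
print(delta((494,-254,400),np.radians(107.2)))
E
```

```text
([0.1594, -0.1457, -0.0921], [-0.26, -0.35, 90.6])
```

Request:
carry_out([
  [1,0.006,0,0,0,0,0],
  [1,0.015,0,-0.02,0,0,0],
  [1,0.015,0,-0.07,0,0,0],
  [1,0.015,0,-0.092,0,0,0],
  [0,0.159,-0.146,-0.092,-0.3,-0.4,90.6],
  [0,0.159,-0.146,-0.092,-0.3,-0.4,90.6],
  [0,0.159,-0.146,-0.092,-0.3,-0.4,90.6],
  [0,0.159,-0.146,-0.092,-0.3,-0.4,90.6],
  [0,0.159,-0.146,-0.092,-0.3,-0.4,90.6],
  [0,0.159,-0.146,-0.092,-0.3,-0.4,90.6],
  [0,0.159,-0.146,-0.092,-0.3,-0.4,90.6],
  [0,0.159,-0.146,-0.092,-0.3,-0.4,90.6],
  [0,0.159,-0.146,-0.092,-0.3,-0.4,90.6],
  [0,0.159,-0.146,-0.092,-0.3,-0.4,90.6],
  [0,0.159,-0.146,-0.092,-0.3,-0.4,90.6],
  [0,0.159,-0.146,-0.092,-0.3,-0.4,90.6],
  [0,0.159,-0.146,-0.092,-0.3,-0.4,90.6],
  [0,0.159,-0.146,-0.092,-0.3,-0.4,90.6],
])

```text
time: 7.6
ee_pos: [494.5, -254.2, 400.0]
orientation: [3.14, 0.0, 1.873]
ft_force: [-0.2, -0.9, 0.8]
width: 85.3
```

```bash
python3 - <<'E'
from arc import *
o=bot.get_obs(); print(o['ee_pos'],o['orientation'],o['ft_force'],o['width'])
snap('wrist','w4.png')
for r in bot.cut_out('wrist','valve_mid'):
    m=r['mask'].astype(np.uint8); c,_=cv2.findContours(m,0,1); e=cv2.fitEllipse(max(c,key=len)) if m.sum()>50 else None
    print(r['conf'],r['location'],m.sum(),e, onz('wrist',e[0],129) if e else '')
print(proj('wrist',(494,-254,129)))
E
```

```text
[ 494.4886614  -254.16025311  399.95585641] [3.14039359e+00 1.98658096e-04 1.87301137e+00] [-0.17768223 -0.87371354  0.77976044] 85.29962098224334
0.94 [315.5, 236.1] 2853 ((318.3775634765625, 235.08448791503906), (57.40345764160156, 61.40431213378906), 80.32215118408203) [ 493.81832406 -250.26660982  129.        ]
[316.91018471 240.45212101]
```

View pics/w4.png

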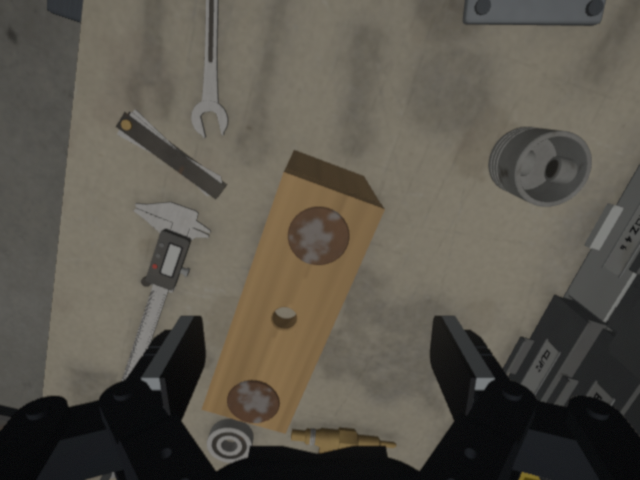

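Valve head is at (318,235) with the jaws straddling it. World estimates are (493.8,−250.3) from the wrist and (494,−253.8) from the top camera, so I'll use the mean, descend and grip.

Request:
carry_out([
  [0,0.002,0,0.045,0,0,0],
  [0,0.002,0,0.085,0,0,0],
  [0,0.002,0,0.105,0,0,0],
  [0,0.002,0,0.108,0,0,0],
  [0,0.002,0,0.108,0,0,0],
  [0.3,0.002,0,0.108,0,0,0],
  [0.35,0.002,0,0.108,0,0,0],
  [0.4,0.002,0,0.108,0,0,0],
  [0.45,0.002,0,0.108,0,0,0],
], grip_force=40)

```text
time: 8.6
ee_pos: [494.2, -252.3, 292.6]
orientation: [3.14, 0.001, 1.872]
ft_force: [-0.2, -0.9, -0.3]
width: 46.9
```

```bash
python3 - <<'E'
from arc import *
o=bot.get_obs(); print(o['ee_pos'],o['orientation'],o['ft_force'],o['width'])
snap('wrist','w5.png')
E
```

```text
[ 494.1731508  -252.31398787  292.58824148] [3.13973886e+00 8.20344167e-04 1.87231919e+00] [-0.21431933 -0.85087237 -0.2502999 ] 46.94037381983051
```

View pics/w5.png

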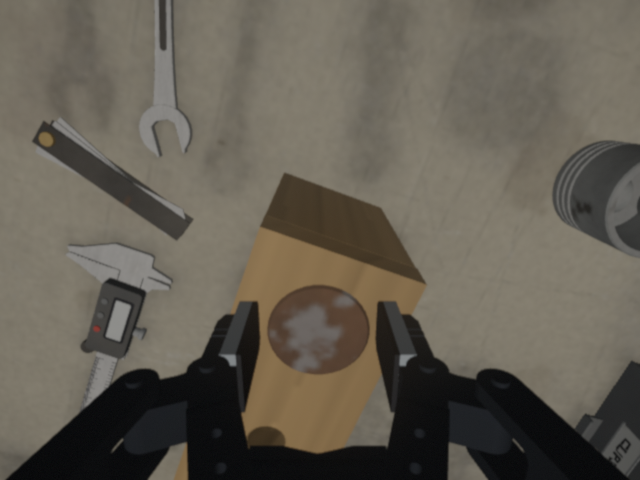

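```bash
python3 - <<'E'
from arc import *
np.set_printoptions(precision=1,suppress=True)
print(onz('wrist',(319,329.5),129), pose()[:3,3])
T=pose()
for zz in(166,170):
  for x in(-11,11): print(zz,x,proj('wrist',(T@np.array([x,-23.5,zz,1]))[:3]))
E
```

```text
[ 493.7 -249.2  129. ] [ 494.1 -252.3  292.4]
166 -11 [259.4 356.7]
166 11 [256.6 307.8]
170 -11 [260.7 350.7]
170 11 [258.1 302.6]
```

Request:
carry_out([
  [0.44,0.003,0,0,0,0,0],
  [0.44,0.003,0,0,0,0,0],
  [0.7,0.003,0,0,0,0,0],
  [0.7,0.003,0,0,0,0,0],
  [0.7,0.003,0,0,0,0,0],
  [0.7,0.003,0,0,0,0,0],
  [0.7,0.003,0,0,0,0,0],
  [0.7,0.003,0,-0.005,0,0,0],
  [0.7,0.003,0,-0.015,0,0,0],
  [0.7,0.003,0,-0.025,0,0,0],
], grip_force=40)

```text
time: 9.65
ee_pos: [493.1, -249.5, 318.0]
orientation: [3.141, 0.0, 1.872]
ft_force: [-0.3, -0.4, -0.9]
width: 34.6
```

```bash
python3 - <<'E'
from arc import *
o=bot.get_obs(); print(o['time'],o['ee_pos'],o['orientation'],o['ft_force'],o['width'])
snap('wrist','w6.png')
for r in bot.cut_out('wrist','valve_mid'): print(r['conf'],r['location'],r['mask'].sum())
E
```

```text
9.65 [ 493.07511766 -249.46956965  318.02896033] [3.14059467e+00 4.18491032e-04 1.87218978e+00] [-0.29840876 -0.36172876 -0.9081783 ] 34.563190711212705
0.92 [315.1, 335.9] 6976
```

View pics/w6.png

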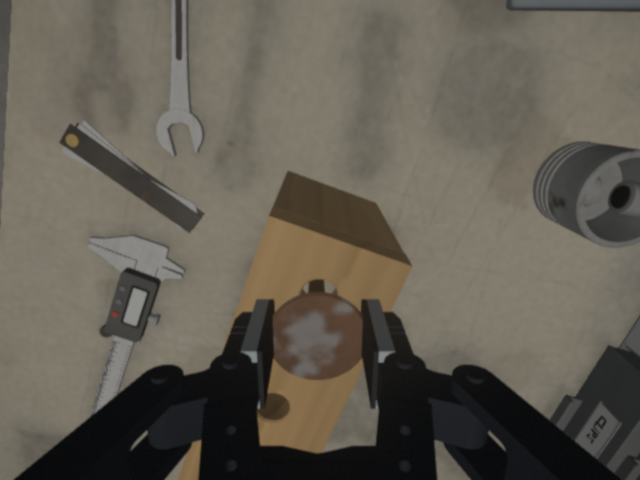

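The valve is in the jaws and lifted, with the hole showing behind its stem at (320,290). I'll lift it clear and carry it over the guide.

Request:
carry_out([
  [0.7,0,0,-0.03,0,0,0],
  [0.7,0,0,-0.06,0,0,0],
  [0.7,0,0,-0.09,0,0,0],
  [0.7,0,0,-0.12,0,0,0],
  [0.7,0,0,-0.14,0,0,0],
  [0.7,0.01,0.009,-0.14,0,0,0],
  [0.7,0.032,0.026,-0.14,0,0,0],
  [0.7,0.056,0.045,-0.14,0,0,0],
  [0.7,0.08,0.065,-0.14,0,0,0],
  [0.7,0.104,0.085,-0.14,0,0,0],
  [0.7,0.128,0.104,-0.14,0,0,0],
  [0.7,0.152,0.124,-0.14,0,0,0],
  [0.7,0.176,0.143,-0.14,0,0,0],
  [0.7,0.196,0.159,-0.14,0,0,0],
  [0.7,0.208,0.169,-0.14,0,0,0],
  [0.7,0.212,0.172,-0.14,0,0,0],
  [0.7,0.212,0.172,-0.125,0,0,0],
  [0.7,0.212,0.172,-0.105,0,0,0],
  [0.7,0.212,0.172,-0.095,0,0,0],
  [0.7,0.212,0.172,-0.095,0,0,0],
])

```text
time: 11.75
ee_pos: [594.1, 3.4, 412.9]
orientation: [3.141, 0.002, 1.871]
ft_force: [-0.5, -0.5, -1.2]
width: 34.5
```

```bash
python3 - <<'E'
from arc import *
np.set_printoptions(precision=1,suppress=True)
o=bot.get_obs(); print(o['time'],o['ee_pos'],o['orientation'],o['ft_force'],o['width'])
a=snap('wrist','w7.png'); snap('scene','s7.png')
T=pose()
for n,p in(('headc',(T@[0,0,163.4,1])[:3]),('tip',(T@[0,0,273.4,1])[:3]),('bore',(594.5,3.7,114))): print(n,proj('wrist',p),proj('scene',p))
a=cv2.imread('pics/w7.png')[180:400,200:440]; b=cv2.imread('pics/s7.png')[180:290,220:340]
cv2.imwrite('pics/crop7.png',np.hstack([cv2.resize(a,(436,400)),cv2.resize(b,(364,400),interpolation=cv2.INTER_CUBIC)]))
E
```

```text
11.75 [594.1   3.4 412.9] [3.1 0.  1.9] [-0.5 -0.5 -1.2] 34.5400115470979
headc [318.5 336.6] [259.8 220.6]
tip [318.1 239.7] [267.1 259.5]
bore [317.  225.5] [269.  268.4]
```

View pics/crop7.png

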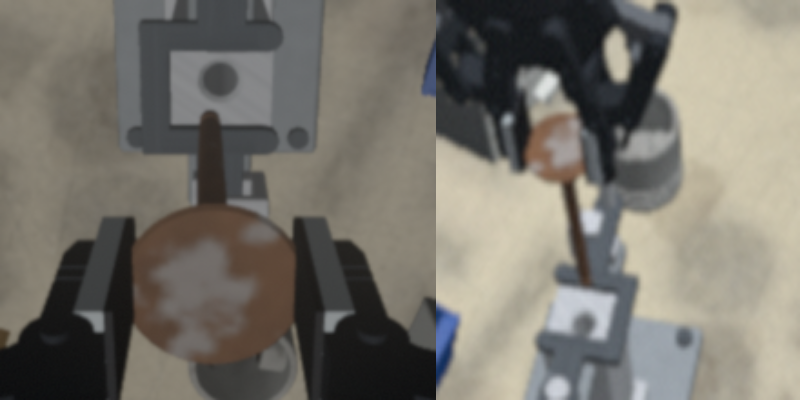

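```bash
python3 - <<'E'
from arc import *
from scipy.optimize import least_squares
np.set_printoptions(precision=1,suppress=True)
T=pose()
b=onz('wrist',(321.1,223.5),114); t=onz('wrist',(315.6,243.3),T[2,3]-273.4); print('wrist bore',b,'tip',t,'d tool',T[:3,:3].T@(b-t))
bs=onz('scene',(268.5,268.6),114); ts=onz('scene',(269.5,257.6),T[2,3]-273.4); print('scene',bs,ts,'d tool',T[:3,:3].T@(bs-ts))
E
```

```text
wrist bore [596.8   5.9 114. ] tip [594.5   0.3 141.6] d tool [ 4.8  3.8 27.6]
scene [595.1   4.5 114. ] [593.8  -2.3 141.6] d tool [ 6.2  3.2 27.6]
```

Both cameras agree that the tip has to move about +5 mm in tool x and +3.5 mm in tool y. I'll correct that and lower it into the bore.

Request:
carry_out([
  [0.7,0.003,0.002,0,0,0,0],
  [0.7,0.005,0.0035,0,0,0,0],
  [0.7,0.005,0.0035,0.008,0,0,0],
  [0.7,0.005,0.0035,0.016,0,0,0],
  [0.7,0.005,0.0035,0.022,0,0,0],
  [0.7,0.005,0.0035,0.028,0,0,0],
  [0.7,0.005,0.0035,0.034,0,0,0],
  [0.7,0.005,0.0035,0.04,0,0,0],
  [0.7,0.005,0.0035,0.045,0,0,0],
  [0.7,0.005,0.0035,0.045,0,0,0],
])

```text
time: 12.85
ee_pos: [596.1, 9.3, 369.1]
orientation: [3.139, 0.002, 1.872]
ft_force: [0.6, -0.4, 0.1]
width: 34.7
```

```bash
python3 - <<'E'
from arc import *
o=bot.get_obs(); print(o['time'],o['ee_pos'],o['orientation'],o['ft_force'],o['wrist_torque'],o['width'])
snap('wrist','w8.png'); snap('scene','s8.png')
a=cv2.imread('pics/w8.png')[180:400,200:440]; b=cv2.imread('pics/s8.png')[200:310,220:340]
cv2.imwrite('pics/crop8.png',np.hstack([cv2.resize(a,(436,400)),cv2.resize(b,(364,400),interpolation=cv2.INTER_CUBIC)]))
E
```

```text
12.85 [596.14763159   9.32397822 369.12631501] [3.13915817e+00 2.27943869e-03 1.87157334e+00] [ 0.55858952 -0.44169662  0.06752941] [-0.00214947 -0.0224911  -0.06649001] 34.71174930168988
```

View pics/crop8.png

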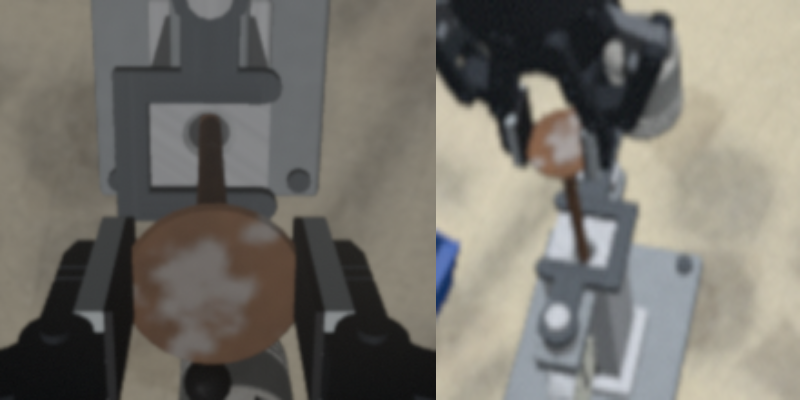

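Tip is in the bore and forces are near zero. I'll carry on down and ease the head back over the bore axis by about 4 mm.

Request:
carry_out([
  [0.7,-0.0005,0,0.006,0,0,0],
  [0.7,-0.001,0,0.012,0,0,0],
  [0.7,-0.0015,0,0.018,0,0,0],
  [0.7,-0.002,0,0.024,0,0,0],
  [0.7,-0.0025,0,0.03,0,0,0],
  [0.7,-0.0025,0,0.03,0,0,0],
])

```text
time: 13.55
ee_pos: [596.9, 6.9, 338.9]
orientation: [3.14, 0.002, 1.872]
ft_force: [-0.3, -0.1, -1.6]
width: 34.4
```

Request:
carry_out([
  [0.7,-0.0005,0,0.006,0,0,0],
  [0.7,-0.001,-0.0005,0.012,0,0,0],
  [0.7,-0.0015,-0.001,0.018,0,0,0],
  [0.7,-0.002,-0.001,0.024,0,0,0],
  [0.7,-0.002,-0.001,0.026,0,0,0],
  [0.7,-0.002,-0.001,0.026,0,0,0],
])

```text
time: 14.15
ee_pos: [596.5, 4.7, 312.3]
orientation: [3.14, 0.002, 1.872]
ft_force: [-0.4, 2.3, -1.9]
width: 34.3
```

```bash
python3 - <<'E'
from arc import *
o=bot.get_obs(); print(o['time'],o['ee_pos'],o['ft_force'],o['wrist_torque'],o['width'])
snap('wrist','w9.png'); snap('scene','s9.png')
a=cv2.imread('pics/w9.png')[180:400,200:440]; b=cv2.imread('pics/s9.png')[200:310,220:340]
cv2.imwrite('pics/crop9.png',np.hstack([cv2.resize(a,(436,400)),cv2.resize(b,(364,400),interpolation=cv2.INTER_CUBIC)]))
E
```

```text
14.15 [596.51217684   4.69306025 312.32805195] [-0.37781561  2.28045801 -1.88591232] [ 0.5592837   0.21719105 -0.00203292] 34.31057071146756
```

I've used all 12 picture views, so from here I'll rely on forces and detections. The +2.3 N y-force suggests easing back about 1 mm, then continuing down to the plunger.

Request:
carry_out([
  [0.7,0.001,0,0.001,0,0,0],
  [0.7,0.001,0,0.003,0,0,0],
  [0.7,0.001,0,0.004,0,0,0],
  [0.7,0.001,0,0.004,0,0,0],
])

```text
time: 14.65
ee_pos: [596.3, 5.6, 308.7]
orientation: [3.14, 0.002, 1.872]
ft_force: [-0.6, 2.5, 0.1]
width: 34.7
```

Request:
carry_out([
  [0.7,0,0,0.001,0,0,0],
  [0.7,0,0,0.002,0,0,0],
  [0.7,0,0,0.002,0,0,0],
])

```text
time: 14.95
ee_pos: [596.3, 5.7, 306.5]
orientation: [3.14, 0.002, 1.872]
ft_force: [-0.5, 2.0, 0.1]
width: 34.7
```

Request:
carry_out([
  [0.7,0.0005,0,0.001,0,0,0],
  [0.7,0.001,0,0.002,0,0,0],
  [0.7,0.001,0,0.002,0,0,0],
])

```text
time: 15.25
ee_pos: [596.1, 6.5, 304.7]
orientation: [3.14, 0.002, 1.872]
ft_force: [0.1, 0.3, 1.8]
width: 34.7
```

```bash
python3 - <<'E'
from arc import *
np.set_printoptions(precision=1,suppress=True)
for f in('w10.png',): snap('wrist',f)
T=pose(); print(T[:3,3], 'pred head in hand',proj('wrist',(T@[0,0,163.4,1])[:3]))
for r in bot.cut_out('wrist','valve_mid'):
    m=r['mask'].astype(np.uint8); ys,xs=np.nonzero(m); print(r['conf'],r['location'],m.sum(),xs.min(),xs.max(),ys.min(),ys.max())
E
```

```text
[596.1   6.5 304.7] pred head in hand [318.4 336.6]
0.71 [315.2, 335.1] 6425 273 362 287 377
```

Request:
carry_out([
  [0.7,0,0,0.001,0,0,0],
  [0.7,0,0,0.0015,0,0,0],
  [0.7,0,0,0.0015,0,0,0],
])

```text
time: 15.65
ee_pos: [596.1, 6.5, 303.2]
orientation: [3.14, 0.002, 1.872]
ft_force: [-1.0, 0.2, 2.7]
width: 34.6
```

The valve is standing on the plunger: spring force felt, and head top about 140 mm high as expected. I'll unload it and release gently.

Request:
carry_out([
  [0.7,0,0,-0.001,0,0,0],
  [0.7,0,0,-0.001,0,0,0],
  [0.55,0,0,-0.001,0,0,0],
  [0.5,0,0,-0.001,0,0,0],
  [0.45,0,0,-0.001,0,0,0],
  [0.4,0,0,-0.001,0,0,0],
  [0.3,0,0,-0.001,0,0,0],
  [0.3,0,0,-0.001,0,0,0],
])

```text
time: 16.45
ee_pos: [596.1, 6.5, 304.1]
orientation: [3.14, 0.002, 1.872]
ft_force: [1.0, 0.3, 0.3]
width: 59.7
```

```bash
python3 - <<'E'
from arc import *
np.set_printoptions(precision=1,suppress=True)
o=bot.get_obs(); print(o['ee_pos'],o['ft_force'],o['width'])
im=snap('wrist','w11.png')
T=pose()
for r in bot.cut_out('wrist','valve_mid'):
    m=r['mask'].astype(np.uint8); ys,xs=np.nonzero(m); c,_=cv2.findContours(m,0,1); e=cv2.fitEllipse(max(c,key=len))
    print(r['conf'],r['location'],m.sum(),xs.min(),xs.max(),ys.min(),ys.max(),e,onz('wrist',e[0],141.6))
E
```

```text
[596.1   6.5 304.1] [1.  0.3 0.3] 59.66288798937584
0.98 [316.6, 338.1] 7066 266 368 286 381 ((316.77471923828125, 336.810302734375), (89.30915832519531, 99.960205078125), 87.01570129394531) [595.8   6.5 141.6]
```

Head is centred at (595.8, 6.5) and standing free. I'll raise, shut the fingers and look again.

Request:
carry_out([
  [0.3,0,0,-0.01,0,0,0],
  [0.3,0,0,-0.03,0,0,0],
  [0.3,0,0,-0.05,0,0,0],
  [0.3,0,0,-0.07,0,0,0],
  [1,0,0,-0.07,0,0,0],
  [1,0,0,-0.07,0,0,0],
  [1,0,0,-0.07,0,0,0],
  [1,0,0,-0.07,0,0,0],
  [1,0,0,-0.07,0,0,0],
  [1,0,0,-0.07,0,0,0],
])

```text
time: 17.55
ee_pos: [595.9, 6.6, 373.7]
orientation: [3.14, 0.002, 1.872]
ft_force: [0.5, 0.1, 0.1]
width: -0.0
```

```bash
python3 - <<'E'
from arc import *
np.set_printoptions(precision=1,suppress=True)
o=bot.get_obs(); print(o['ee_pos'],o['ft_force'],o['width'])
for n in('wrist','scene','top'):
  snap(n,n+'12.png')
  for r in bot.cut_out(n,'valve_mid'):
    m=r['mask'].astype(np.uint8); ys,xs=np.nonzero(m); c,_=cv2.findContours(m,0,1); e=cv2.fitEllipse(max(c,key=len))
    print(n,r['conf'],r['location'],m.sum(),xs.min(),xs.max(),ys.min(),ys.max(),np.array(e[0]),np.array(e[1]),onz(n,e[0],141.6))
  print(proj(n,(595.6,5.5,141.6)))
E
```

```text
[595.9   6.6 373.7] [0.5 0.1 0.1] -0.008817681635654228
wrist 0.86 [314.7, 265.5] 3702 282 353 235 298 [317.2 266.5] [63.9 71.8] [596.2   5.3 141.6]
[316.3 265.9]
scene 0.67 [266.0, 258.5] 333 255 277 252 271 [266.2 260.4] [18.3 21.9] [595.9   5.5 141.6]
[266.3 260.4]
top 0.8 [234.1, 198.6] 322 225 241 188 212 [232.8 200.3] [15.7 24.8] [596.9  -4.8 141.6]
[226.4 201. ]
```

Wrist and scene both put the head at (596, 5.4). Descending to press.

Request:
carry_out([
  [1,-0.001,0,0.02,0,0,0],
  [1,-0.001,0,0.04,0,0,0],
  [1,-0.001,0,0.052,0,0,0],
  [1,-0.001,0,0.055,0,0,0],
  [1,-0.001,0,0.055,0,0,0],
])

```text
time: 18.35
ee_pos: [596.3, 5.6, 319.2]
orientation: [3.14, 0.002, 1.872]
ft_force: [0.3, 0.3, 0.8]
width: -0.0
```

Request:
carry_out([
  [1,0,0,0.001,0,0,0],
  [1,0,0,0.002,0,0,0],
  [1,0,0,0.003,0,0,0],
  [1,0,0,0.004,0,0,0],
  [1,0,0,0.005,0,0,0],
  [1,0,0,0.005,0,0,0],
])

```text
time: 18.95
ee_pos: [596.3, 5.6, 314.4]
orientation: [3.139, 0.002, 1.872]
ft_force: [0.5, 0.7, 1.4]
width: 0.0
```

Request:
carry_out([
  [1,0,0,0.001,0,0,0],
  [1,0,0,0.002,0,0,0],
  [1,0,0,0.003,0,0,0],
  [1,0,0,0.004,0,0,0],
  [1,0,0,0.004,0,0,0],
])

```text
time: 19.45
ee_pos: [596.3, 5.6, 310.4]
orientation: [3.139, 0.002, 1.872]
ft_force: [-0.6, 2.6, 4.4]
width: 0.1
```

Request:
carry_out([
  [1,0,0,0.001,0,0,0],
  [1,0,0,0.002,0,0,0],
  [1,0,0,0.003,0,0,0],
  [1,0,0,0.004,0,0,0],
  [1,0,0,0.004,0,0,0],
])

```text
time: 19.95
ee_pos: [596.4, 5.8, 306.7]
orientation: [3.139, 0.002, 1.872]
ft_force: [-0.9, 1.5, 5.7]
width: 0.1
```

Request:
carry_out([
  [1,0,0,0.0005,0,0,0],
  [1,0,0,0.001,0,0,0],
  [1,0,0,0.001,0,0,0],
])

```text
time: 20.25
ee_pos: [596.4, 5.9, 306.0]
orientation: [3.138, 0.002, 1.872]
ft_force: [-0.7, 1.5, 7.6]
width: 0.1
```

Request:
carry_out([
  [1,0,0,0.0005,0,0,0],
  [1,0,0,0.001,0,0,0],
  [1,0,0,0.001,0,0,0],
])

```text
time: 20.55
ee_pos: [596.5, 6.0, 305.6]
orientation: [3.137, 0.002, 1.872]
ft_force: [-1.9, 1.3, 6.4]
width: 0.1
```

Request:
carry_out([
  [1,0,0,0.0005,0,0,0],
  [1,0,0,0.001,0,0,0],
  [1,0,0,0.001,0,0,0],
])

```text
time: 20.85
ee_pos: [596.5, 6.1, 305.4]
orientation: [3.136, 0.002, 1.872]
ft_force: [-0.7, 2.0, 8.0]
width: 0.2
```

Request:
carry_out([
  [1,0,0,0.001,0,0,0],
  [1,0,0,0.0015,0,0,0],
  [1,0,0,0.002,0,0,0],
  [1,0,0,0.002,0,0,0],
  [1,0,0,0.002,0,0,0],
])

```text
time: 21.35
ee_pos: [596.5, 6.2, 305.0]
orientation: [3.134, 0.002, 1.872]
ft_force: [-1.9, 1.7, 12.9]
width: 0.1
```

```bash
python3 - <<'E'
from arc import *
np.set_printoptions(precision=2,suppress=True)
o=bot.get_obs(); print(o['ee_pos'],o['ft_force'],o['wrist_torque'],o['orientation'])
for n in('wrist','scene'):
  snap(n,n+'13.png')
  for r in bot.cut_out(n,'valve_mid'):
    m=r['mask'].astype(np.uint8); ys,xs=np.nonzero(m); c,_=cv2.findContours(m,0,1); e=cv2.fitEllipse(max(c,key=len))
    print(n,r['conf'],m.sum(),xs.min(),xs.max(),ys.min(),ys.max(),np.array(e[0]),np.array(e[1]),e[2],onz(n,e[0],131.6))
  print(proj(n,(595.6,5.5,131.6)),proj(n,(575.6,5.5,131.6)),proj(n,(615.6,5.5,131.6)))
o=bot.get_obs(); print(o['ee_pos'],o['ft_force'])
E
```

```text
[596.49   6.21 304.96] [-1.86  1.67 12.92] [ 0.45  0.62 -0.02] [3.13 0.   1.87]
wrist 0.84 2320 268 364 280 342 [316.31 322.8 ] [80.72 89.58] 88.79078674316406 [597.07   6.   131.6 ]
[312.5  322.89] [264.82 310.2 ] [358.97 335.26]
scene 0.67 115 257 277 258 271 [267.22 264.19] [13.06 19.26] 78.35885620117188 [594.43   6.43 131.6 ]
[266.93 263.56] [276.46 267.79] [257.54 259.4 ]
[596.48   6.21 304.98] [-2.75  2.3  13.57]
```

Request:
carry_out([
  [1,0,0,0.0015,0,0,0],
  [1,0,0,0.002,0,0,0],
  [1,0,0,0.0025,0,0,0],
  [1,0,0,0.003,0,0,0],
  [1,0,0,0.003,0,0,0],
  [1,0,0,0.003,0,0,0],
])

```text
time: 22.15
ee_pos: [596.5, 6.7, 304.1]
orientation: [3.131, 0.001, 1.873]
ft_force: [-3.6, 3.8, 15.9]
width: -0.0
```

Request:
carry_out([
  [1,0,0,0.003,0,0,0],
  [1,0,0,0.003,0,0,0],
  [1,0,0,0.003,0,0,0],
  [1,0,0,0.003,0,0,0],
  [1,0,0,0.003,0,0,0],
  [1,0,0,0.003,0,0,0],
])

```text
time: 22.75
ee_pos: [596.2, 6.8, 304.0]
orientation: [3.128, 0.002, 1.873]
ft_force: [-6.8, 1.9, 21.0]
width: 0.1
```

```bash
python3 - <<'E'
from arc import *
np.set_printoptions(precision=2,suppress=True)
for n in('wrist','scene'):
  o=bot.get_obs(); print(o['time'],o['ee_pos'],o['ft_force'],o['wrist_torque'],o['joint_vel'])
  snap(n,n+'14.png')
for r in bot.cut_out('wrist','valve_mid'):
    m=r['mask'].astype(np.uint8); ys,xs=np.nonzero(m); print(r['conf'],m.sum(),xs.min(),xs.max(),ys.min(),ys.max())
T=pose(); c=np.array([595.8,5.6,131.6])
for z in (131.6,141.6):
  q=np.array([proj('wrist',(c[0]+20*np.cos(a),c[1]+20*np.sin(a),z)) for a in np.linspace(0,6.28,60)]); print(z,q.min(0),q.max(0))
E
```

```text
22.75 [596.25   6.83 303.98] [-6.85  1.92 20.97] [ 0.41  1.43 -0.01] [-0.  0. -0.  0. -0. -0.]
22.8 [596.26   6.81 304.  ] [-6.21  1.86 21.16] [0.44 1.48 0.  ] [ 0.  0.  0. -0.  0.  0.]
0.85 2417 268 363 278 343
131.6 [261.02 280.8 ] [359.97 366.88]
141.6 [257.85 292.77] [362.97 382.99]
```

```bash
python3 - <<'E'
from arc import *
o=bot.get_obs(); print(o['time'],o['ft_force']); print(bot.hand_in())
E
```

```text
22.9 [-6.19597514  2.37515356 21.39514922]
the job is handed in; nothing more can be done
None
```

I swung the yoke home, lowered the left-hand valve into the guide, released it on the plunger, and handed in with the shut fingertips pressing its head onto the yoke. I handed in at 22.9 s of the 69 s allowed; no verdict is reported.

**Last checks:**
- **Yoke:** it met its hard stop at about 9 N. Its slot direction was within about 0.01 rad of the pivot–guide line. I did not measure it again after seating the valve, but the fingers' sideways push on the valve is in the closing direction.
- **Press:** about 21 N down and steady. Less the spring's 7 N, that leaves roughly 14 N on the yoke.
- **Height:** the fingertips are at about 131 mm, against 131.6 mm expected for a seated head. The wrist picture's far edge of the head also fits the seated height and not the raised one.

**Disagreements and gaps:**
- **Side load:** there was a sideways force of about 6–7 N on the tool while pressing.
- **Head position:** the final wrist detection of the head was about 2 mm off the expected spot, within camera error and the 5 mm limit. The top camera's last valve fix was about 10 mm off the other two in y; I put that down to the arm partly hiding the head and ignored it.
- **Grip width:** the gripper read about 34.6 mm on the 40 mm rim, unexplained, though the hold was secure.
- **Tilt:** I did not measure the final valve tilt directly, as all 12 picture views were used.
- **Second valve, piston and spring:** I planned the moves clear of them but did not check their positions at the end.

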